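Find the rocking corner of a weighing platform and shim it

TASK

The weighing platform on the lab bench rocks on one of its four corners. Press down on its corners, one after another, until you find the one that gives, and only then press the shim tab beside that corner down until it lies flat, leaving the other three shim tabs standing. Only press: do not lift or shift the platform, and leave the bottle, beaker and vial where they are.

Things in the scene. Friction and masses are not known exactly. Their poses are not given: they have to be found in the camera images.
- stand: fixed grey-painted stand 190 x 250 mm (its x by y), 6 mm thick, on the bench; four ledges 12 mm high reach out beyond its left and right edges, one under each shim. Origin: centre of its underside on the bench; x points away from the robot, y to the left (turned up to 0.25 rad).
- platform: the weighing platform, a loose steel plate 180 x 240 x 12 mm (x by y), 1.1 to 1.7 kg, lying level 38 mm above the bench on four packing blocks that look alike, hidden under its corners; a round pan 96 mm across rises 11 mm above its middle. Origin: centre of the plate's underside; axes as the stand's.
- platform_mid (a point): centre of the plate's top face, 50 mm above the bench. One packing block, at any corner, is soft: pressed with about 5 N that corner dips about 5 mm to a firm stop and springs back when let go (the opposite corner rises as much meanwhile). The other corners give less than 1.5 mm.
- corner_fl (a point): place to press at the front left corner of the platform (front = robot's side, left = +y, as seen from the robot): on the plate's top face straight above the packing block, 25 mm in from the plate's front or back edge and 40 mm in from its left or right edge.
- corner_fr (a point): place to press at the front right corner of the platform (front = robot's side, left = +y, as seen from the robot): on the plate's top face straight above the packing block, 25 mm in from the plate's front or back edge and 40 mm in from its left or right edge.
- corner_bl (a point): place to press at the back left corner of the platform (front = robot's side, left = +y, as seen from the robot): on the plate's top face straight above the packing block, 25 mm in from the plate's front or back edge and 40 mm in from its left or right edge.
- corner_br (a point): place to press at the back right corner of the platform (front = robot's side, left = +y, as seen from the robot): on the plate's top face straight above the packing block, 25 mm in from the plate's front or back edge and 40 mm in from its left or right edge.
- shim_fl (a joint): angle (rad) of the shim of the front left corner: a bright steel tab 36 x 66 x 4 mm, hinged under the plate's left edge 14 mm above the bench, slanting up outside that edge. 0 = flat on its ledge (a stop); it starts at 0.8 to 0.92. Stiff hinge: it stays where it is left; 3 to 4 N straight down near its end moves it.
- shim_fl_end (a point): point on the upper face of the front left corner's shim, mid-width, 34 mm from its hinge line and 32 mm from its free end. It moves with the tab: when the tab is flat this point is 16 mm above the bench and 30 mm outside the plate's left edge (150 mm from the stand's middle line, along the stand's y; 62 mm from the middle along its x).
- shim_fr (a joint): angle (rad) of the shim of the front right corner: a bright steel tab 36 x 66 x 4 mm, hinged under the plate's right edge 14 mm above the bench, slanting up outside that edge. 0 = flat on its ledge (a stop); it starts at 0.8 to 0.92. Stiff hinge: it stays where it is left; 3 to 4 N straight down near its end moves it.
- shim_fr_end (a point): point on the upper face of the front right corner's shim, mid-width, 34 mm from its hinge line and 32 mm from its free end. It moves with the tab: when the tab is flat this point is 16 mm above the bench and 30 mm outside the plate's right edge (150 mm from the stand's middle line, along the stand's y; 62 mm from the middle along its x).
- shim_bl (a joint): angle (rad) of the shim of the back left corner: a bright steel tab 36 x 66 x 4 mm, hinged under the plate's left edge 14 mm above the bench, slanting up outside that edge. 0 = flat on its ledge (a stop); it starts at 0.8 to 0.92. Stiff hinge: it stays where it is left; 3 to 4 N straight down near its end moves it.
- shim_bl_end (a point): point on the upper face of the back left corner's shim, mid-width, 34 mm from its hinge line and 32 mm from its free end. It moves with the tab: when the tab is flat this point is 16 mm above the bench and 30 mm outside the plate's left edge (150 mm from the stand's middle line, along the stand's y; 62 mm from the middle along its x).
- shim_br (a joint): angle (rad) of the shim of the back right corner: a bright steel tab 36 x 66 x 4 mm, hinged under the plate's right edge 14 mm above the bench, slanting up outside that edge. 0 = flat on its ledge (a stop); it starts at 0.8 to 0.92. Stiff hinge: it stays where it is left; 3 to 4 N straight down near its end moves it.
- shim_br_end (a point): point on the upper face of the back right corner's shim, mid-width, 34 mm from its hinge line and 32 mm from its free end. It moves with the tab: when the tab is flat this point is 16 mm above the bench and 30 mm outside the plate's right edge (150 mm from the stand's middle line, along the stand's y; 62 mm from the middle along its x).
- pin_fl (a joint): travel (m) of a small brass feeler pin hidden under the front left corner: 0 = up; the plate pushes it down 3 to 5 mm if that corner dips, and it then stays down, as a tell-tale of the corner that rocks. At the firm corners it stays under 1.5 mm.
- pin_fr (a joint): travel (m) of a small brass feeler pin hidden under the front right corner: 0 = up; the plate pushes it down 3 to 5 mm if that corner dips, and it then stays down, as a tell-tale of the corner that rocks. At the firm corners it stays under 1.5 mm.
- pin_bl (a joint): travel (m) of a small brass feeler pin hidden under the back left corner: 0 = up; the plate pushes it down 3 to 5 mm if that corner dips, and it then stays down, as a tell-tale of the corner that rocks. At the firm corners it stays under 1.5 mm.
- pin_br (a joint): travel (m) of a small brass feeler pin hidden under the back right corner: 0 = up; the plate pushes it down 3 to 5 mm if that corner dips, and it then stays down, as a tell-tale of the corner that rocks. At the firm corners it stays under 1.5 mm.
- reagent: bystander: amber bottle, 60 mm across, 125 mm high, behind the platform; origin at the centre of its underside.
- beaker: bystander: empty glass beaker, 68 mm across, 85 mm high, behind the platform; origin at the centre of its underside.
- vial: bystander: small capped vial, 28 mm across, 55 mm high, on the bench to the left of the stand; origin at the centre of its underside.

How it is judged:
By the outcome, as a careful person would: the job done as asked, in the order asked, and still so for the second after the job is handed in, with the robot touching nothing.
It also fails if it takes over 54 s, if anything falls off the work surface, if the arm or the gripper's body presses on something with over 40 N, if the wrist force passes 120 N, or if a joint passes its speed limit or range.

ROBOT

A 7-joint arm with a two-finger parallel gripper is mounted at the origin on the work surface. World frame = base frame: x ahead of the robot, y to its left, z up, the work surface at z = 0. Lengths are in m, angles in rad, forces in N, time in s.
With the tool pointing down it reaches from about 0.35 to 0.9 m from the base axis. Payload 8.1 kg.
Tool frame: the origin (TCP) lies at the very end of the fingers, on their centre line; the grasp point (between the pads) lies 19 mm behind it (robot.hold_point_z is the z of the grasp point in the tool frame, in m); z points along the fingers, y is the line along which they close (so a half turn about z gives the same grasp; the last joint's range is limited). The gripper opens to 92 mm and grips with 3 to 60 N. Pads are 19 mm wide; open, the fingers measure 130 mm over their backs; the gripper's body (75 mm by 190 mm) begins 47 mm behind the grasp point.
Start: joints at [1.001, 0.434, 0.025, 1.573, -0.012, 1.134, -0.075], TCP at [0.281, -0.558, 0.227] pointing down, gripper open.
Joint ranges: [-2.62, 2.62], [-0.44, 2.09], [-1.27, 1.32], [0.08, 2.57], [-1.32, 4.46], [0.12, 2], [-2.74, 2.74]. Speed limits (rad/s): [2.22, 2.22, 3.01, 3.01, 3.14, 3.14, 3.14].

INTERFACE

Orientations are given as a unit quaternion [w, x, y, z].
In Python, from workcell import sensors, optics, ticket, nets, robot gives the robot as it stands.
- The arm moves only by the shell command python3 -m creep 'ROWS' [OPENING] [FORCE]. ROWS is JSON, a list of rows, each an object with "travel": the shift along the world's x, y, z in units of 40 mm (1.0 is 40 mm), a list of three; "roll": the turn about the world's z in degrees. A call has 1 to 10 rows; each row is the pose to reach, as a shift and turn from the pose commanded when the call began; what a row does not reach only later rows make up. A row lasts 1/10 s, in which the tool goes at most 50 mm and 8.59 degrees, less where a joint would pass 70% of its speed; a pose out of reach is approached as far as the arm can. A call with a gripper value outside its range is refused whole. OPENING is the finger opening in mm, from 0 to 91.8, set as the call begins (- or left out, the last holds). The fingers move at their own pace and stop on an object; FORCE is the grip in N (left out, the last holds). Time passes only in rows, so rows that repeat a pose let the fingers close. It gives the time, the measured TCP pose, the force, the opening and the grip force at its end, in the units of the state.
- sensors.get_obs(): the state, without advancing time (a new reading comes with each control period).
- optics.capture(name): name is "scene" or "top"; returns a dict with "pixels" (480x640x3 uint8, red, green, blue), "mtx" (3x3 intrinsics, pixels), "k1" (the pictures are not rectified: a ray, as slopes to the right and down, at radius r is drawn at 1 + k1 r^2 times it, then the intrinsics apply), "position" and "rotation" of the camera in the world. Camera axes: x right, y up, looking along -z (the intrinsics and any distortion apply to the point x, -y, -z); pixel columns grow to the right and rows downward; lengths in m; the calibration is good to about 2 mm. A picture is of the moment at which its call begins. There is no depth.
- ticket.job_done(): hands the job in; it is judged then, once.
Trained networks look in the newest picture that a camera, given by its name, has taken for a name from the list of things; names that differ only in an ending like _2 or _b are one class to them, and where a whole thing is asked for, a point or a joint stands for the part that bears it (a point fixed in the world has none). Each returns a list of dicts, best first, with "conf" (0 to 1); they miss things now and then, are a little off and sometimes report something else, mostly with a low value. They report only what shows in the picture. A call takes as long as a camera call.
- nets.recognise(camera, query): "at" ([column, row] as shares, 0 to 1, of the picture: columns of its width, rows of its height, amid what is visible of it).
- nets.regions_of(camera, query): "pixels" (480x640 bool, what is visible of it) and "at" ([column, row] as shares, 0 to 1, of the picture: columns of its width, rows of its height, amid what is visible of it).
The state is a dict: "clock": time; "q": joint angles; "joint_vel": joint speeds; "effort": joint torques, N m; "tcp_pos": TCP position; "ee_rot": TCP orientation; "contact_force": force on the tool from outside, world axes, zero at the start; "ft_torque": the same for the moment, N m; "grip_width": finger opening in m; "finger_force": force on a finger pad.
Only numpy, scipy, OpenCV 4.12 (cv2) and the standard library are available. Lean on these libraries where they do the work, as an engineer would, in place of code of your own. Each camera call takes 0.05 s, during which the arm holds its last target. There are 200 camera calls.

## Working session

There is one attempt and no reset: what is moved stays moved. The work goes in short steps, Python scripts to look and compute and a shell command to move; the robot and the scene stay as the last step left them, time stands still between calls to the robot, and variables do not carry over. Pictures are saved under pics/ and viewed, at most 10 in all, crops included, and the job is handed in when it is done.

```bash
mkdir -p pics; cat > h.py <<'E'
import numpy as np,cv2
from workcell import sensors,optics,ticket,nets,robot
def proj(c,P):
    p=(np.atleast_2d(P)-c["position"])@np.array(c["rotation"])
    s=np.c_[p[:,0]/-p[:,2],-p[:,1]/-p[:,2]]
    s=s*(1+c["k1"]*(s**2).sum(1,keepdims=True))
    return s@np.array(c["mtx"])[:2,:2].T+np.array(c["mtx"])[:2,2]
def ray(c,uv,z):
    m=np.array(c["mtx"]);d=(np.array(uv,float)-m[:2,2])/[m[0,0],m[1,1]];s=d.copy()
    for _ in range(30): s=d/(1+c["k1"]*(s@s))
    v=np.array(c["rotation"])@[s[0],-s[1],-1.0];p=np.array(c["position"])
    return p+v*(z-p[2])/v[2]
E
python3 - <<'E'
from h import *
o=sensors.get_obs();print({k:np.round(v,3) for k,v in o.items()})
for n in("scene","top"):
    c=optics.capture(n);cv2.imwrite(f"pics/{n}0.png",c["pixels"][:,:,::-1]);print(n,np.round(c["position"],3),c["k1"],np.round(c["mtx"],0).tolist())
    for q,z in(("platform",.05),("stand",.006),("shim_fl",.03),("vial",.055),("reagent",.125),("beaker",.085)):
        for r in nets.recognise(n,q)[:5]:
            uv=np.array(r["at"])*[640,480];print(q,round(r["conf"],2),uv.round(),ray(c,uv,z).round(3))
E
```

```text
{'clock': np.float64(0.0), 'q': array([ 1.001,  0.435,  0.025,  1.574, -0.012,  1.134, -0.075]), 'joint_vel': array([-0.001,  0.   ,  0.001, -0.001, -0.002, -0.   , -0.001]), 'effort': array([-1.0000e-03, -6.6784e+01,  9.8400e-01, -3.1446e+01, -6.1000e-02,
        4.3000e-02,  0.0000e+00]), 'tcp_pos': array([ 0.281, -0.558,  0.226]), 'ee_rot': array([-0.001,  0.973,  0.231, -0.   ]), 'contact_force': array([-0.508, -0.394,  0.22 ]), 'ft_torque': array([ 0.036,  0.038, -0.037]), 'finger_force': np.float64(0.0), 'grip_width': np.float64(0.091)}
scene [1.17  0.01  0.608] -0.10386217130496017 [[507.0, 0.0, 319.0], [0.0, 507.0, 241.0], [0.0, 0.0, 1.0]]Traceback (most recent call last):
  File "<stdin>", line 7, in <module>
  File "h.py", line 11, in ray
    v=np.array(c["rotation"])@[s[0],-s[1],-1.0];p=np.array(c["position"])
      ~~~~~~~~~~~~~~~~~~~~~~~^~~~~~~~~~~~~~~~~~
ValueError: matmul: Input operand 1 has a mismatch in its core dimension 0, with gufunc signature (n?,k),(k,m?)->(n?,m?) (size 3 is different from 4)
```

View pics/scene0.png

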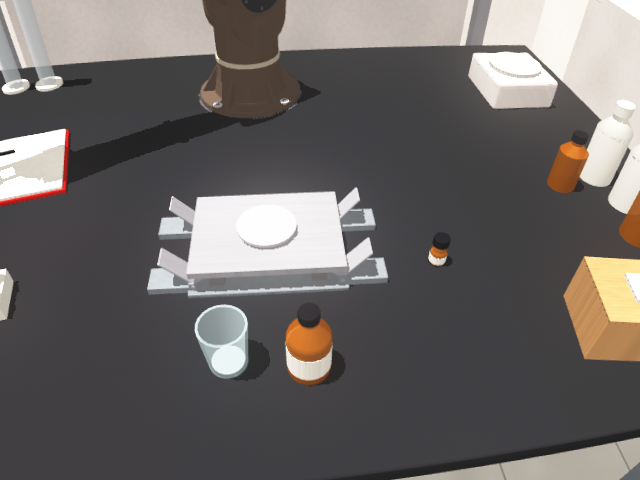

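The scene camera looks from behind: the plate spans about (190,195)–(345,270), shims stand at (183,212), (174,265), (348,205) and (357,257). The beaker is at (225,340), the bottle at (309,345) and the vial at (439,250). Camera rotation is a quaternion, so I'm fixing the helper.

```bash
sed -i '1a from scipy.spatial.transform import Rotation as R' h.py
sed -i 's/np.array(c\["rotation"\])/R.from_quat(c["rotation"],scalar_first=True).as_matrix()/' h.py
python3 - <<'E'
from h import *
for n in("top","scene"):
    c=optics.capture(n);cv2.imwrite(f"pics/{n}1.png",c["pixels"][:,:,::-1]);print(n,np.round(c["position"],3),c["k1"])
    for q,z in(("stand",.006),("shim_fl",.04),("vial",.055),("reagent",.125),("beaker",.085)):
        for r in nets.recognise(n,q)[:5]:
            uv=np.array(r["at"])*[640,480];print(q,round(r["conf"],2),uv.round(),ray(c,uv,z).round(3))
    for r in nets.regions_of(n,"platform")[:2]:
        m=r["pixels"].astype(np.uint8);k=cv2.findContours(m,0,2)[0];k=max(k,key=cv2.contourArea)[:,0]
        h=np.array([ray(c,p,.05)[:2] for p in k],np.float32)
        print("platform",r["conf"],m.sum(),cv2.minAreaRect(h))
E
```

```text
top [0.557 0.077 1.122] 0.005153126387016936
stand 0.83 [299. 276.] [0.532 0.142 0.006]
shim_fl 0.92 [289. 287.] [0.51 0.16 0.04]
shim_fl 0.62 [339. 142.] [0.796 0.06  0.04 ]
vial 0.69 [226. 232.] [0.618 0.281 0.055]
reagent 0.75 [339. 144.] [0.773 0.061 0.125]
reagent 0.71 [362. 263.] [0.556 0.022 0.125]
beaker 0.82 [394. 149.] [ 0.771 -0.044  0.085]
platform 0.77 11654 ((0.5620869398117065, 0.015644259750843048), (0.24305163323879242, 0.182015061378479), 87.46993255615234)
scene [1.17  0.01  0.608] -0.10386217130496017
stand 0.96 [259. 275.] [ 0.622 -0.005  0.006]
stand 0.26 [184. 214.] [ 0.458 -0.134  0.006]
shim_fl 0.88 [348. 203.] [0.502 0.158 0.04 ]
shim_fl 0.41 [183. 211.] [ 0.492 -0.128  0.04 ]
vial 0.58 [442. 248.] [0.643 0.281 0.055]
reagent 0.76 [311. 346.] [0.845 0.051 0.125]
reagent 0.67 [225. 335.] [ 0.819 -0.046  0.125]
beaker 0.95 [225. 336.] [ 0.791 -0.05   0.085]
beaker 0.48 [346. 202.] [0.552 0.142 0.085]
platform 0.55 12051 ((0.5677872896194458, 0.012567654252052307), (0.23984844982624054, 0.19381125271320343), 86.84589385986328)
platform 0.54 3008 ((0.7868285179138184, 0.05612661689519882), (0.06136956810951233, 0.12811307609081268), 85.1253662109375)
```

View pics/top1.png

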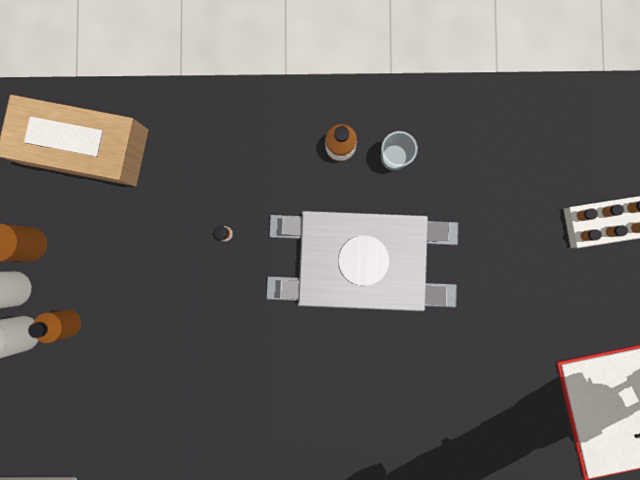

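Top view agrees with the nets: plate centre ≈(0.562, 0.016), yaw ≈ -2.5°, rectangle 243×182 mm vs 240×180 given. The bottle and beaker are at x≈0.77 and the vial at (0.62, 0.28). I'm moving above the front right corner (0.494, -0.062) with fingers closed.

```bash
python3 -m creep '[{"travel":[2.6,6.2,-1],"roll":-15},{"travel":[5.3,12.4,-2.5],"roll":-29.5},{"travel":[5.3,12.4,-2.5],"roll":-29.5},{"travel":[5.3,12.4,-2.5],"roll":-29.5},{"travel":[5.3,12.4,-2.5],"roll":-29.5},{"travel":[5.3,12.4,-2.5],"roll":-29.5},{"travel":[5.3,12.4,-2.5],"roll":-29.5},{"travel":[5.3,12.4,-2.5],"roll":-29.5},{"travel":[5.3,12.4,-2.5],"roll":-29.5},{"travel":[5.3,12.4,-2.5],"roll":-29.5}]' 0 20
python3 -m creep '[{"travel":[0,0,0],"roll":0},{"travel":[0,0,0],"roll":0},{"travel":[0,0,0],"roll":0},{"travel":[0,0,0],"roll":0}]'
```

```text
clock: 1.8
tcp_pos: [0.4746, -0.1056, 0.1361]
ee_rot: [0.0, 1.0, -0.024, 0.001]
contact_force: [0.9, -0.1, 0.0]
grip_width: 0.0165
finger_force: 0.0
clock: 2.2
tcp_pos: [0.4735, -0.1091, 0.1363]
ee_rot: [0.0, 1.0, -0.025, 0.0]
contact_force: [0.0, -0.7, -0.0]
grip_width: 0.0003
finger_force: 0.0
```

```bash
python3 -m creep '[{"travel":[0.5,1.19,-0.8],"roll":0},{"travel":[0.5,1.19,-1.85],"roll":0},{"travel":[0.5,1.19,-1.85],"roll":0},{"travel":[0.5,1.19,-1.85],"roll":0},{"travel":[0.5,1.19,-1.85],"roll":0},{"travel":[0.5,1.19,-1.85],"roll":0}]'
python3 -m creep '[{"travel":[0,0,-0.1],"roll":0},{"travel":[0,0,-0.2],"roll":0},{"travel":[0,0,-0.25],"roll":0},{"travel":[0,0,-0.3],"roll":0},{"travel":[0,0,-0.3],"roll":0},{"travel":[0,0,-0.3],"roll":0}]'
```

```text
clock: 2.8
tcp_pos: [0.4948, -0.0612, 0.0639]
ee_rot: [0.0, 1.0, -0.025, 0.001]
contact_force: [-0.2, 0.0, 0.1]
grip_width: 0.0004
finger_force: 0.0
clock: 3.4
tcp_pos: [0.4938, -0.0599, 0.0503]
ee_rot: [0.0, 1.0, -0.024, -0.0]
contact_force: [-1.6, -0.1, 7.1]
grip_width: 0.0007
finger_force: 3.5
```

```bash
python3 -m creep '[{"travel":[0,0,-0.05],"roll":0},{"travel":[0,0,-0.05],"roll":0},{"travel":[0,0,-0.05],"roll":0}]'
```

```text
clock: 3.7
tcp_pos: [0.4939, -0.0599, 0.05]
ee_rot: [0.0, 1.0, -0.024, 0.0]
contact_force: [-11.1, 0.3, 34.8]
grip_width: 0.0006
finger_force: 17.5
```

Front right is firm (35 N, still at 50 mm). Next is back right.

```bash
python3 -m creep '[{"travel":[0,0,0.4],"roll":0},{"travel":[1.2,-0.08,0.7],"roll":0},{"travel":[2.4,-0.15,0.7],"roll":0},{"travel":[3.24,-0.2,0.7],"roll":0},{"travel":[3.24,-0.2,0.4],"roll":0},{"travel":[3.24,-0.2,0.4],"roll":0},{"travel":[3.24,-0.2,0.4],"roll":0}]'
python3 -m creep '[{"travel":[0,0,-0.1],"roll":0},{"travel":[0,0,-0.2],"roll":0},{"travel":[0,0,-0.25],"roll":0},{"travel":[0,0,-0.3],"roll":0},{"travel":[0,0,-0.34],"roll":0},{"travel":[0,0,-0.34],"roll":0},{"travel":[0,0,-0.34],"roll":0}]'
```

```text
clock: 4.4
tcp_pos: [0.6216, -0.0678, 0.0632]
ee_rot: [0.0, 1.0, -0.024, -0.001]
contact_force: [0.3, 0.5, -0.1]
grip_width: 0.0008
finger_force: 0.0
clock: 5.1
tcp_pos: [0.6235, -0.0678, 0.0505]
ee_rot: [0.0, 1.0, -0.024, 0.0]
contact_force: [-0.4, 0.3, -0.7]
grip_width: 0.0004
finger_force: 0.0
```

```bash
python3 -m creep '[{"travel":[0,0,-0.03],"roll":0},{"travel":[0,0,-0.06],"roll":0},{"travel":[0,0,-0.06],"roll":0},{"travel":[0,0,-0.06],"roll":0}]'
```

```text
clock: 5.5
tcp_pos: [0.6238, -0.068, 0.0483]
ee_rot: [0.0, 1.0, -0.024, 0.0]
contact_force: [-0.2, -0.8, 4.6]
grip_width: 0.0005
finger_force: 1.9
```

```bash
python3 -m creep '[{"travel":[0,0,-0.03],"roll":0},{"travel":[0,0,-0.06],"roll":0},{"travel":[0,0,-0.06],"roll":0}]'; python3 -m creep '[{"travel":[0,0,-0.03],"roll":0},{"travel":[0,0,-0.06],"roll":0},{"travel":[0,0,-0.06],"roll":0}]'
```

```text
clock: 5.8
tcp_pos: [0.624, -0.0682, 0.0459]
ee_rot: [0.0, 1.0, -0.024, 0.001]
contact_force: [0.9, -1.6, 5.8]
grip_width: 0.0005
finger_force: 2.7
clock: 6.1
tcp_pos: [0.6242, -0.0682, 0.0452]
ee_rot: [0.0, 1.0, -0.024, 0.001]
contact_force: [-5.5, -2.0, 22.3]
grip_width: 0.0003
finger_force: 10.9
```

Back right gives: about 5 mm at ~5 N, then a firm stop. Lifting and moving above its shim at (0.617, -0.142).

```bash
python3 -m creep '[{"travel":[0,0,0.2],"roll":0},{"travel":[0,0,0.9],"roll":0},{"travel":[-0.05,-0.4,1.5],"roll":0},{"travel":[-0.17,-1.4,1.5],"roll":0},{"travel":[-0.17,-1.85,1.5],"roll":0},{"travel":[-0.17,-1.85,1.3],"roll":0},{"travel":[-0.17,-1.85,1.2],"roll":0},{"travel":[-0.17,-1.85,1.2],"roll":0}]'
python3 - <<'E'
from h import *
c=optics.capture("scene");o=sensors.get_obs();t=proj(c,o["tcp_pos"])[0];print(t,o["tcp_pos"])
im=c["pixels"][:,:,::-1][150:330,110:410];cv2.imwrite("pics/s2.png",cv2.resize(im,None,fx=2.5,fy=2.5))
E
```

```text
clock: 6.9
tcp_pos: [0.6158, -0.1399, 0.0897]
ee_rot: [-0.001, 1.0, -0.023, -0.001]
contact_force: [-0.0, 0.5, -0.7]
grip_width: 0.0002
finger_force: 0.0
[163.54797234 241.10930987] [ 0.61624616 -0.13993119  0.09021138]
```

View pics/s2.png

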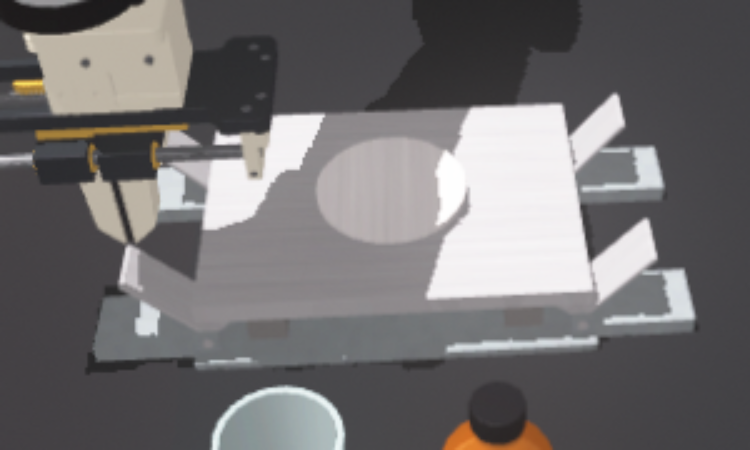

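The finger tip is above the free end of the back right tab (tip near crop (130,250)). A part hanging under the gripper body (crop (255,170)) would come close to the plate, so I'll check wrist room to turn the gripper 90° before pressing.

```bash
python3 -c "
from h import *
print(sensors.get_obs()['q'].round(2))"
python3 -m creep '[{"travel":[0,-0.05,0.5],"roll":8},{"travel":[0,-0.05,0.5],"roll":16},{"travel":[0,-0.05,0.5],"roll":24},{"travel":[0,-0.05,0.5],"roll":32},{"travel":[0,-0.05,0.5],"roll":40},{"travel":[0,-0.05,0.5],"roll":48},{"travel":[0,-0.05,0.5],"roll":56},{"travel":[0,-0.05,0.5],"roll":64},{"travel":[0,-0.05,0.5],"roll":72},{"travel":[0,-0.05,0.5],"roll":80}]'
python3 -c "
from h import *
print(sensors.get_obs()['q'].round(2))"
```

```text
[ 0.18  0.58 -0.06  1.69  0.04  0.87 -1.52]
clock: 7.95
tcp_pos: [0.6169, -0.1424, 0.1113]
ee_rot: [-0.0, 0.779, 0.627, 0.0]
contact_force: [-0.1, -0.3, 0.5]
grip_width: 0.0005
finger_force: 0.0
[ 0.42  0.6  -0.42  1.65  0.29  0.95 -0.32]
```

```bash
python3 -m creep '[{"travel":[0,0,-0.5],"roll":8},{"travel":[0,0,-0.9],"roll":10},{"travel":[0,0,-1.1],"roll":10},{"travel":[0,0,-1.3],"roll":10},{"travel":[0,0,-1.45],"roll":10},{"travel":[0,0,-1.6],"roll":10},{"travel":[0,0,-1.7],"roll":10},{"travel":[0,0,-1.8],"roll":10},{"travel":[0,0,-1.9],"roll":10},{"travel":[0,0,-2.0],"roll":10}]'
python3 -m creep '[{"travel":[0,0,-0.05],"roll":0},{"travel":[0,0,-0.1],"roll":0},{"travel":[0,0,-0.15],"roll":0},{"travel":[0,0,-0.2],"roll":0},{"travel":[0,0,-0.25],"roll":0},{"travel":[0,0,-0.25],"roll":0}]'
```

```text
clock: 8.95
tcp_pos: [0.6168, -0.144, 0.0311]
ee_rot: [0.0, 0.724, 0.69, 0.0]
contact_force: [-0.3, -0.4, 2.1]
grip_width: 0.0005
finger_force: 0.8
clock: 9.55
tcp_pos: [0.6166, -0.1438, 0.021]
ee_rot: [-0.0, 0.724, 0.69, -0.0]
contact_force: [-0.9, -0.4, 0.0]
grip_width: 0.0007
finger_force: 0.1
```

```bash
python3 -m creep '[{"travel":[0,0,-0.04],"roll":0},{"travel":[0,0,-0.08],"roll":0},{"travel":[0,0,-0.12],"roll":0},{"travel":[0,0,-0.12],"roll":0}]';python3 -m creep '[{"travel":[0,0,-0.03],"roll":0},{"travel":[0,0,-0.05],"roll":0},{"travel":[0,0,-0.05],"roll":0}]'
```

```text
clock: 9.95
tcp_pos: [0.6166, -0.144, 0.0164]
ee_rot: [0.0, 0.724, 0.69, -0.0]
contact_force: [-0.1, -1.4, 1.0]
grip_width: 0.0006
finger_force: 0.6
clock: 10.25
tcp_pos: [0.6168, -0.144, 0.016]
ee_rot: [0.0, 0.724, 0.69, -0.0]
contact_force: [-5.4, -0.7, 18.3]
grip_width: 0.0005
finger_force: 8.8
```

Firm stop at z=16 mm, as a flat tab requires. Retreating straight up and checking.

```bash
python3 -m creep '[{"travel":[0,0,0.2],"roll":0},{"travel":[0,0,1],"roll":0},{"travel":[0,0,2],"roll":0},{"travel":[0,0,3],"roll":0},{"travel":[-1,-1.2,4],"roll":0},{"travel":[-2,-2.4,4],"roll":0},{"travel":[-3,-3.6,4],"roll":0},{"travel":[-4,-4.8,4],"roll":0},{"travel":[-4,-4.8,4],"roll":0},{"travel":[-4,-4.8,4],"roll":0}]'
python3 - <<'E'
from h import *
for n in("top","scene"):
    c=optics.capture(n)
    if n=="scene": cv2.imwrite("pics/s3.png",cv2.resize(c["pixels"][:,:,::-1][150:390,110:460],None,fx=2.2,fy=2.2))
    else:
        for r in nets.regions_of(n,"platform")[:1]:
            k=max(cv2.findContours(r["pixels"].astype(np.uint8),0,2)[0],key=cv2.contourArea)[:,0]
            print(cv2.minAreaRect(np.array([ray(c,p,.05)[:2] for p in k],np.float32)))
        cv2.imwrite("pics/t3.png",cv2.resize(c["pixels"][:,:,::-1][110:330,200:480],None,fx=2.5,fy=2.5))
E
```

```text
clock: 11.25
tcp_pos: [0.4515, -0.3418, 0.1742]
ee_rot: [-0.0, 0.727, 0.687, -0.002]
contact_force: [-0.5, 0.2, -0.3]
grip_width: 0.0005
finger_force: 0.0
((0.5622162222862244, 0.01533692330121994), (0.24014359712600708, 0.18021975457668304), 87.25517272949219)
```

View pics/s3.png

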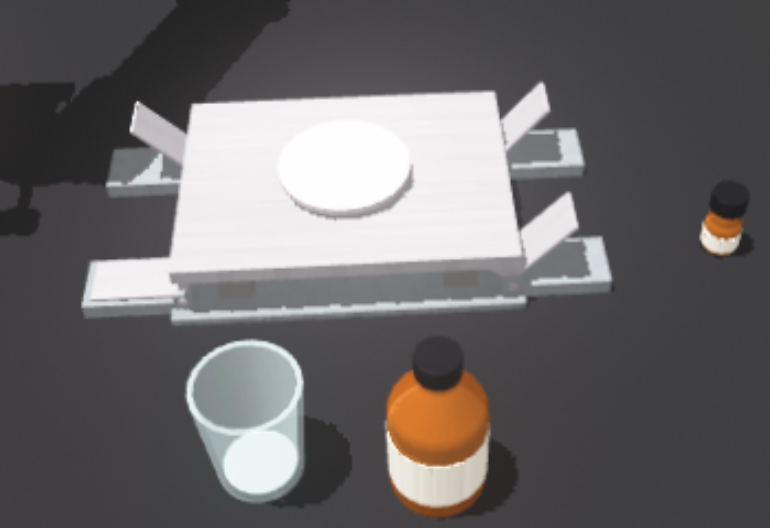

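View pics/t3.png

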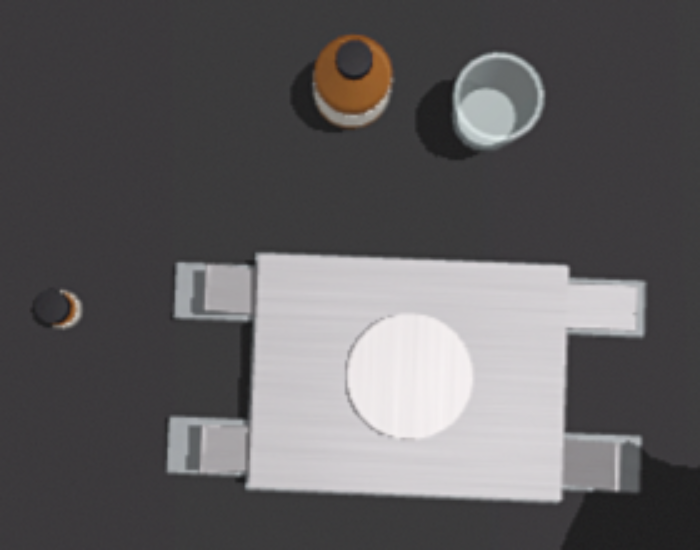

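The back right tab lies flat (scene crop (130,278), top crop (605,307)), and the other three tabs still stand. The plate hasn't moved (centre 0.562, 0.015), and the bottle, beaker and vial are where they were.

```bash
python3 -c "
from workcell import ticket
print(ticket.job_done())"
```

```text
the job is handed in; nothing more can be done
None
```

I pressed front right (firm), then back right, which dipped about 5 mm at about 5 N, so I left the two left corners untested; the back right shim is flat, the other three stand, nothing else moved, and the job is handed in.

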